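# Rotate three milling tools through fixture, presetter and storage

## Task

Every tool moves one station on: the face mill has been measured, so put it away in the orange storage pot; the drill is tightened, so it goes into the presetter to be measured; the ball-nose cutter from the pot needs a new collet, so it goes into the blue-ringed tightening fixture. All three places are occupied, so use the empty black stand to park a tool on the way, and never lay a holder down or tip it over. At the end each holder stands upright, taper fully home with its flange down on the rim, let go, and the oil bottle, caliper and brass brush close by have been left where they lie.

Things in the scene. Friction and masses are not known exactly. Their poses are not given: they have to be found in the camera images.
- drill_nut (a point): Milling tool holder, 0.42 kg, round about z (up). Dark nut, thin gold 13 mm drill to 36 mm above the point. Point: on the axis, mid-height of the 40 mm round nut (22 mm high; grip here). Below the point: 34 mm neck, 27 mm down the top and 47 mm down the underside of a 46 mm flange that rests on a bore's rim, then a taper (32 to 18 mm) and stud, ending 109 mm down. Starts in the tightening fixture.
- facemill_nut (a point): Milling tool holder, 0.42 kg, round about z (up). Dark disc, 50 mm, with five gold cutting tips, to 30 mm above the point. Point: on the axis, mid-height of the 40 mm round collar (22 mm high; grip here). Below the point: 34 mm neck, 27 mm down the top and 47 mm down the underside of a 46 mm flange that rests on a bore's rim, then a taper (32 to 18 mm) and stud, ending 109 mm down. Starts in the presetter.
- ballnose_nut (a point): Milling tool holder, 0.42 kg, round about z (up). Bright nut, black round-nosed 18 mm cutter to 35 mm above the point. Point: on the axis, mid-height of the 40 mm round nut (22 mm high; grip here). Below the point: 34 mm neck, 27 mm down the top and 47 mm down the underside of a 46 mm flange that rests on a bore's rim, then a taper (32 to 18 mm) and stud, ending 109 mm down. Starts in the orange pot.
- fixture_seat (a point): Tightening fixture: grey cast foot 120 x 100 mm and tower with a knurled blue ring on top and a small black-balled lever; fixed to the bench. This point: centre of the rim of its 36 mm bore, on which a holder's flange rests, 72 mm above the bench; z up. The blue ring (60 mm inside, 84 mm outside) stands 10 mm higher than the rim.
- presetter_seat (a point): Tool presetter, fixed: flat base 100 x 220 mm, white round spindle in front and behind it a 175 mm high column with a dial gauge, the nearest part 98 mm from the spindle's axis. This point: centre of the rim of the spindle's 36 mm bore (62 mm steel top), on which a holder's flange rests, 84 mm above the bench; x points to the column, z up.
- storage_seat (a point): Storage pot: bright orange plastic sleeve (72 mm across) in a grey sheet-metal carrier 100 x 100 mm, fixed to the bench. This point: centre of the rim of its 36 mm bore, 74 mm above the bench; z up.
- stand_seat (a point): Spare stand: plain black cone-shaped stand, foot 88 mm, top 58 mm across, fixed to the bench, empty at the start and free for parking a holder. This point: centre of the rim of its 36 mm bore, 70 mm above the bench; z up.
- oil_bottle: Bystander: cream oil bottle with a red spout, 45 mm across, 127 mm high, standing loose behind the stations, before the microscope. Origin at the centre of its underside.
- caliper: Bystander: steel caliper, 70 x 195 x 12 mm, lying loose between the robot and the stations. Origin at the centre of its underside; y along its beam.
- brass_brush: Bystander: brass-bristled brush with wooden handle, 22 x 186 x 22 mm, lying loose on the right, behind the stations. Origin at the centre of its underside; y along it.

How it is judged (in metres and radians):
At the end, for the whole second after the job is handed in: The drill sits in the presetter, the face mill in the orange storage pot and the ball-nose cutter in the tightening fixture: each upright (within 4.5 degrees), centred on its bore within 8 mm and with its flange down on the rim (within 4 mm), released and at rest (horizontal distance between drill_nut and presetter_seat below 0.008 m and z of drill_nut in the frame of presetter_seat between 0.042 and 0.051 m and angle between each of drill_nut, facemill_nut, ballnose_nut's own z axis and vertical below 0.08 rad and linear speed of each of drill, facemill, ballnose below 0.02 m/s and angular speed of each of drill, facemill, ballnose below 0.2 rad/s and horizontal distance between facemill_nut and storage_seat below 0.008 m and z of facemill_nut in the frame of storage_seat between 0.042 and 0.051 m and horizontal distance between ballnose_nut and fixture_seat below 0.008 m and z of ballnose_nut in the frame of fixture_seat between 0.042 and 0.051 m); the robot touches nothing.
It fails at once if a tool holder is laid down, tipped over or falls (more than 40 degrees from upright) (angle between any of drill_nut, facemill_nut, ballnose_nut's own z axis and vertical above 0.7 rad).
It fails at once if the oil bottle, caliper or brush is moved by more than 20 mm (distance of any of oil_bottle, caliper, brass_brush from where it was at the start of the episode above 0.02 m).
It also fails if it takes over 102 s, if anything falls off the work surface, if the arm or the gripper's body presses on something with over 40 N, if the wrist force passes 120 N, or if a joint passes its speed limit or range.

## Robot

A 6-joint arm with a two-finger parallel gripper is mounted at the origin on a cart in front of the work surface, level with it; the furniture and walls round the work are solid. World frame = base frame: x ahead of the robot, y to its left, z up, the work surface at z = 0. Lengths are in mm, angles in rad, forces in N, time in s.
With the tool pointing down it reaches from about 350 to 775 mm from the base axis. Payload 7.3 kg.
Tool frame: the origin (TCP) lies at the very end of the fingers, on their centre line; the grasp point (between the pads) lies 19 mm behind it; x points along the fingers, z is the direction in which the jaws open and shut, and the axes are right-handed (so a half turn about x gives the same grasp; the last joint's range is limited). The gripper opens to 92 mm and grips with 3 to 60 N. Pads are 19 mm wide; open, the fingers measure 130 mm over their backs; the gripper's body (75 mm by 190 mm) begins 47 mm behind the grasp point.
Start: joints at [1.121, 0.342, 1.524, -0, 1.275, -0.146], TCP at [157.038, 500.983, 226.741] pointing down, gripper open.
Joint ranges: [-2.53, 2.53], [-0.77, 2.02], [0.04, 2.7], [-1, 4.14], [0.28, 2.66], [-3.11, 3.11]. Speed limits (rad/s): [2.57, 2.57, 3.14, 3.14, 3.14, 3.14].

## Interface

Orientations are given as [roll, pitch, yaw] about the fixed x, y, z axes, in that order (R = Rz(yaw) Ry(pitch) Rx(roll)).
In Python, from plant import * gives the robot as it stands.
- The arm moves only by the tool carry_out, never from a script. Its argument "rows" is a list of rows, each a list of 4 numbers: the shift along the world's x, y, z in mm, then the turn about the world's z in degrees. In form: [[x, y, z, twist], ...]. A call has 1 to 20 rows; each row is the pose to reach, as a shift and turn from the pose measured when the call began; what a row does not reach only later rows make up. A row lasts 1/12 s, in which the tool goes at most 41.7 mm and 7.16 degrees, less where a joint would pass 70% of its speed; a pose out of reach is approached as far as the arm can. A call with a gripper value outside its range is refused whole. "hand" is the finger opening in mm, from 0 to 91.8, set as the call begins (left out, the last holds). The fingers move at their own pace and stop on an object; the grip force is fixed at half the most. Time passes only in rows, so rows that repeat a pose let the fingers close. It gives the time, the measured TCP pose, the force and the opening at its end, in the units of the state.
- get_obs(): the state, without advancing time (a new reading comes with each control period).
- capture(name): name is "scene" or "top" or "wrist"; returns the picture (480x640x3 uint8, red, green, blue); there is no depth.
- camera_info(name): a dict with "camera_matrix" (3x3 intrinsics, pixels), "pose" (4x4, takes a point from camera to world coordinates); the wrist camera has in their place "mount" (4x4, takes a point from camera to tool coordinates, whose origin is the TCP and whose axes are the tool frame's). Camera axes: x right, y down, z forward; pixel columns grow to the right and rows downward; lengths in mm; the calibration is good to about 2 mm. A picture is of the moment at which its call begins: read the wrist's pose just before it. camera_info takes no time and is no camera call.
- close_job(): hands the job in, once; it reports no verdict.
The state is a dict: "time": time; "joint_positions": joint angles; "dq": joint speeds; "tau": joint torques, N m; "tool_pos": TCP position; "tcp_rot": TCP orientation; "contact_force": force on the tool from outside, world axes, zero at the start; "moment": the same for the moment, N m; "grip_width": finger opening in mm.
Only numpy, scipy, OpenCV 4.12 (cv2) and the standard library are available. Lean on these libraries where they do the work, as an engineer would, in place of code of your own. Each camera call takes 0.05 s, during which the arm holds its last target. There are 200 camera calls.

## Working session

There is one attempt and no reset: what is moved stays moved. The work goes in short steps, Python scripts to look and compute and a tool call to move; the robot and the scene stay as the last step left them, time stands still between calls to the robot, and variables do not carry over. Pictures are saved under pics/ and viewed, about 12 in all and at most 16, crops included, and the job is handed in when it is done.

Besides the shell and the picture viewer there is one more tool, called after ">>>" as name([rows], argument=value, ...), one row to a line, values as JSON. carry_out: Moves the arm, as the interface text tells. Its arguments: {"type":"object","properties":{"rows":{"type":"array"},"hand":{"type":"number"}},"required":["rows"]}

```bash
mkdir -p pics; python3 - <<'E'
from plant import *
import cv2
o=get_obs();print(o)
for n in("scene","top","wrist"):
    cv2.imwrite(f"pics/{n}0.png",cv2.cvtColor(capture(n),cv2.COLOR_RGB2BGR));print(n,camera_info(n))
E
```

```text
{'time': 0.0, 'joint_positions': array([ 1.12097138e+00,  3.42710879e-01,  1.52501030e+00,  1.98340164e-05,
        1.27538223e+00, -1.45999218e-01]), 'dq': array([ 0.00065439,  0.00189425,  0.00035409,  0.00049871, -0.00032252,
        0.00027609]), 'tau': array([-2.53816552e-04, -4.31237519e+01, -2.44215328e+01,  7.17201247e-02,
        5.59447089e-02, -7.49255651e-05]), 'tool_pos': array([156.86322044, 500.60040431, 226.05344921]), 'tcp_rot': array([ 2.98304005,  1.56928545, -2.03318044]), 'contact_force': array([-0.40187946,  0.30434384, -0.07878171]), 'moment': array([ 0.0420138 , -0.00540564,  0.01328604]), 'grip_width': 91.91160621777172}
scene {'camera_matrix': array([[571.23967927,   0.        , 321.56947352],
       [  0.        , 571.23967927, 230.78226841],
       [  0.        ,   0.        ,   1.        ]]), 'pose': array([[-7.90844687e-01, -4.48172181e-01,  4.16780970e-01,
         1.57616718e+02],
       [-6.11790192e-01,  5.97444872e-01, -5.18432624e-01,
         4.71611988e+02],
       [-1.66565738e-02, -6.64982196e-01, -7.46673448e-01,
         8.83814098e+02],
    
[... 439 characters left out ...]
      [-2.94227936e-03, -2.34382851e-01, -9.72139919e-01,
         1.29095929e+03],
       [ 0.00000000e+00,  0.00000000e+00,  0.00000000e+00,
         1.00000000e+00]])}
wrist {'camera_matrix': array([[406.29205691,   0.        , 314.10879563],
       [  0.        , 406.29205691, 231.42317645],
       [  0.        ,   0.        ,   1.        ]]), 'mount': array([[-7.84499219e-04, -2.71289092e-01,  9.62497591e-01,
        -1.57552660e+02],
       [-2.03568720e-04, -9.62497824e-01, -2.71289323e-01,
         7.27041854e+01],
       [ 9.99999672e-01, -4.08760665e-04,  6.99852818e-04,
        -5.44883347e-01],
       [ 0.00000000e+00,  0.00000000e+00,  0.00000000e+00,
         1.00000000e+00]])}
```

View pics/top0.png

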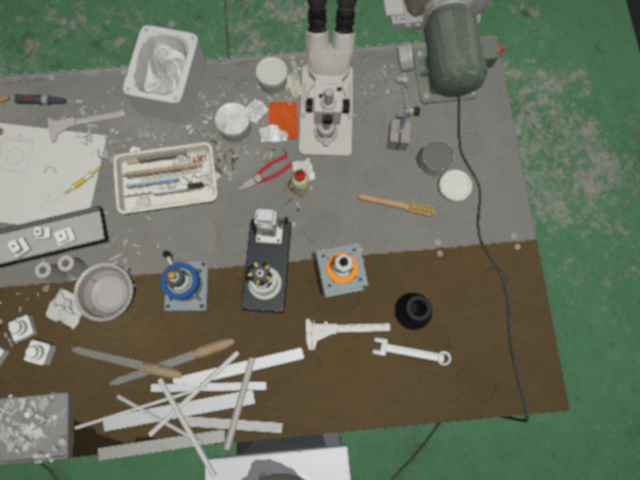

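View pics/scene0.png

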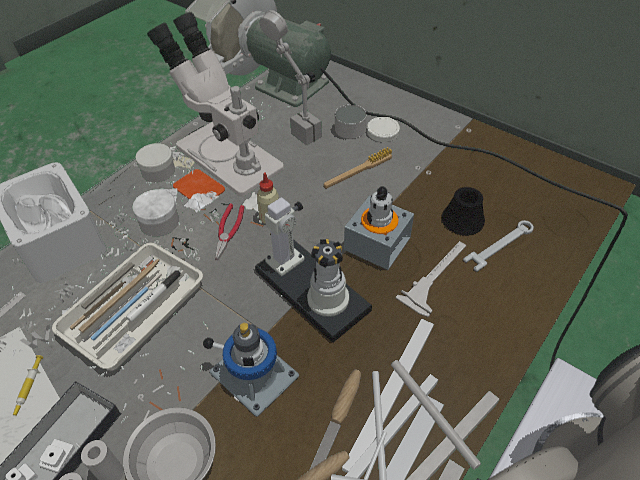

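The top view shows the stations: fixture (181,281), presetter spindle (265,283), pot (342,267) and stand (414,310). The caliper lies at (345,328), the oil bottle at (300,180) and the brush at (396,205). Next I'll locate the stations by colour in both views.

```bash
cat > h.py <<'E'
import numpy as np,cv2
from plant import *
from scipy.spatial.transform import Rotation as Ro
def pose(n,o=None):
    ci=camera_info(n)
    if "pose" in ci: return ci["camera_matrix"],ci["pose"]
    T=np.eye(4);T[:3,:3]=Ro.from_euler('xyz',o["tcp_rot"]).as_matrix();T[:3,3]=o["tool_pos"]
    return ci["camera_matrix"],T@ci["mount"]
def cast(K,P,uv,z):
    d=P[:3,:3]@np.linalg.solve(K,[uv[0],uv[1],1]);return (P[:3,3]+d*(z-P[2,3])/d[2])[:2]
def proj(K,P,p):
    c=P[:3,:3].T@(np.array(p,float)-P[:3,3]);q=K@c;return q[:2]/q[2]
def circ(K,P,cnt,z):
    q=np.array([cast(K,P,p,z) for p in cnt.reshape(-1,2)],np.float32)
    c,r=cv2.minEnclosingCircle(q);return np.round(c,1),round(r,1)
E
python3 - <<'E'
from h import *
print(Ro.from_euler('xyz',get_obs()["tcp_rot"]).as_matrix().round(2))
for n in("top","scene"):
    im=cv2.imread(f"pics/{n}0.png");K,P=pose(n);h=cv2.cvtColor(im,cv2.COLOR_BGR2HSV)
    roi=np.zeros(im.shape[:2],np.uint8)
    for nm,lo,hi,z,box in(("blue",(100,150,60),(125,255,255),79,[(155,255,210,305),(210,320,290,390)]),
      ("orange",(8,190,150),(22,255,255),74,[(315,240,370,300),(340,190,420,260)]),
      ("stand",(0,0,0),(180,255,42),70,[(385,285,440,335),(435,180,490,240)]),
      ("standfoot",(0,0,0),(180,255,42),0,[(385,285,440,335),(435,180,490,240)])):
        x0,y0,x1,y1=box[n=="scene"]
        m=cv2.inRange(h,lo,hi);k=np.zeros_like(m);k[y0:y1,x0:x1]=m[y0:y1,x0:x1]
        cs,_=cv2.findContours(k,0,1);c=max(cs,key=cv2.contourArea)
        print(n,nm,circ(K,P,c,z),cv2.boundingRect(c))
    a=(130,225,460,345) if n=="top" else (200,170,500,420)
    s=im[a[1]:a[3],a[0]:a[2]];s=cv2.resize(s,None,fx=2.4,fy=2.4,interpolation=cv2.INTER_CUBIC)
    cv2.imwrite(f"pics/{n}c.png",s)
E
```

```text
[[-0.   -0.95  0.3 ]
 [-0.    0.3   0.95]
 [-1.    0.   -0.  ]]
top blue (array([541.6, 182. ]), 42.1) (161, 263, 38, 36)
top orange (array([ 539. , -183.3]), 32.9) (328, 255, 28, 27)
top stand (array([ 428.1, -331.9]), 40.6) (395, 293, 36, 37)
top standfoot (array([ 434.2, -345.9]), 42.9) (395, 293, 36, 37)
scene blue (array([539.2, 186.9]), 45.5) (223, 329, 54, 51)
scene orange (array([ 538.9, -181.4]), 35.6) (361, 209, 37, 24)
scene stand (array([ 416.7, -305.9]), 67.3) (441, 187, 44, 49)
scene standfoot (array([ 439. , -372.8]), 73.1) (441, 187, 44, 49)
```

View pics/topc.png

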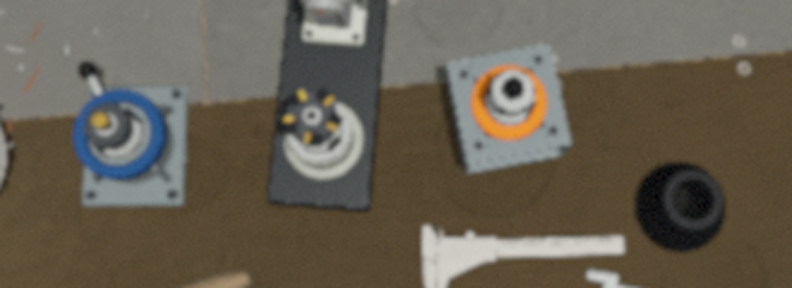

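```bash
python3 - <<'E'
from h import *
K,P=pose("top");f=lambda x,y,z:cast(K,P,(130+x/2.4,225+y/2.4),z).round(1)
print("spindle",f(323,137,84),"mill top",f(311,117,161),"stand",f(691,200,70),"drill tip",f(99,121,155),"ball",f(515,88,156))
print("base",f(320,207,8),f(336,0,8),"oil",cast(K,P,(300,175),127),"col", f(335,10,175))
E
```

```text
spindle [519.7  -8.1] mill top [525.6  -3.9] stand [ 432.3 -343.9] drill tip [539.9 182.4] ball [ 536.2 -184.7]
base [463.6   4.7] [670.8 -26.3] oil [ 748.89314331 -108.02921891] col [616.4 -32.6]
```

>>> carry_out([
  [366, -507, 74, 9],
  [366, -507, 74, 9],
  [366, -507, 74, 9],
  [366, -507, 74, 9],
  [366, -507, 74, 9],
  [366, -507, 74, 9],
  [366, -507, 74, 9],
  [366, -507, 74, 9],
  [366, -507, 74, 9],
  [366, -507, 74, 9],
  [366, -507, 74, 9],
  [366, -507, 74, 9],
  [366, -507, 74, 9],
  [366, -507, 74, 9],
  [366, -507, 74, 9],
  [366, -507, 74, 9],
  [366, -507, 74, 9],
  [366, -507, 74, 9],
  [366, -507, 74, 9],
], hand=91)

```text
time: 1.73
tool_pos: [522.0, -5.1, 300.0]
tcp_rot: [2.067, 1.569, -2.791]
contact_force: [-0.3, -0.2, 0.0]
grip_width: 90.7
```

```bash
cat > look.py <<'E'
from h import *
import sys,pickle
n=sys.argv[1];o=get_obs();im=cv2.cvtColor(capture("wrist"),cv2.COLOR_RGB2BGR)
cv2.imwrite(f"pics/{n}.png",im);pickle.dump(o,open(f"pics/{n}.pkl","wb"))
print(o["time"],o["tool_pos"].round(1),o["tcp_rot"].round(3),o["grip_width"],o["contact_force"].round(1))
K,P=pose("wrist",o)
for nm,p in dict(fix=(541,182,72),pre=(523,-6,84),pot=(539,-183,74),stand=(432,-344,70)).items(): print(nm,proj(K,P,p).round(0))
E
python3 look.py w1
```

```text
1.7333 [522.   -5.1 300. ] [ 2.067  1.569 -2.791] 90.70915906992617 [-0.3 -0.2  0. ]
fix [511. 187.]
pre [314. 199.]
pot [139. 239.]
stand [-56. 154.]
```

View pics/w1.png

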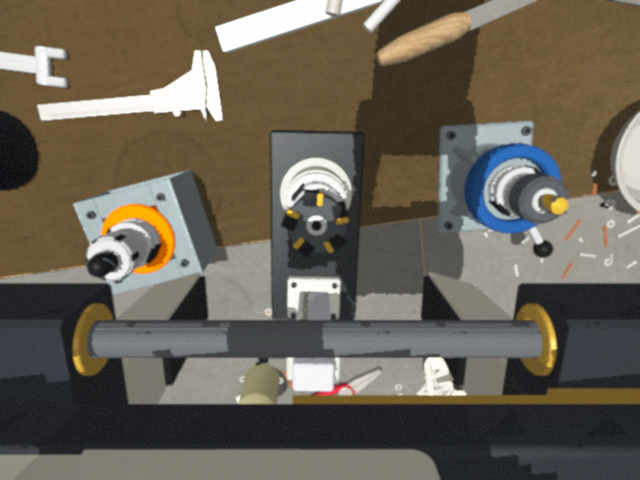

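```bash
cat > m.py <<'E'
from h import *
import sys,pickle
n=sys.argv[1];o=pickle.load(open(f"pics/{n}.pkl","rb"));im=cv2.imread(f"pics/{n}.png");K,P=pose("wrist",o)
for a in sys.argv[2:]:
    x,y,z=map(float,a.split(','));print(a,cast(K,P,(x,y),z).round(1))
h=cv2.cvtColor(im,cv2.COLOR_BGR2HSV)
for nm,lo,hi,z in(("blue",(100,150,60),(125,255,255),82),("orange",(8,190,150),(18,255,255),74)):
    m=cv2.inRange(h,lo,hi);m[300:]=0;cs,_=cv2.findContours(m,0,1)
    if cs:
        c=max(cs,key=cv2.contourArea);print(nm,circ(K,P,c,z),cv2.boundingRect(c))
E
python3 m.py w1 280,190,84 352,190,84 316,158,84 316,225,161 100,265,156 560,206,155
```

```text
280,190,84 [509.7 -35.8]
352,190,84 [519.4  30.4]
316,158,84 [485.5   1.5]
316,225,161 [527.7  -5. ]
100,265,156 [ 536.5 -178.5]
560,206,155 [541.5 180.5]
blue (array([539.8, 178. ]), 44.0) (465, 144, 95, 89)
orange (array([ 538. , -177.9]), 34.2) (128, 205, 46, 64)
```

>>> carry_out([
  [3, 0, -40, 0],
  [3, 0, -80, 0],
  [3, 0, -115, 0],
  [3, 0, -115, 0],
  [3, 0, -115, 0],
])

```text
time: 2.2
tool_pos: [523.9, -3.6, 184.9]
tcp_rot: [1.732, 1.567, -3.124]
contact_force: [1.1, -0.1, 0.6]
grip_width: 91.1
```

```bash
python3 look.py w2
```

```text
2.2 [523.9  -3.6 184.9] [ 1.732  1.567 -3.124] 91.120484451329 [ 1.1 -0.1  0.6]
fix [587. 214.]
pre [311. 231.]
pot [ 68. 283.]
stand [-210.  165.]
```

View pics/w2.png

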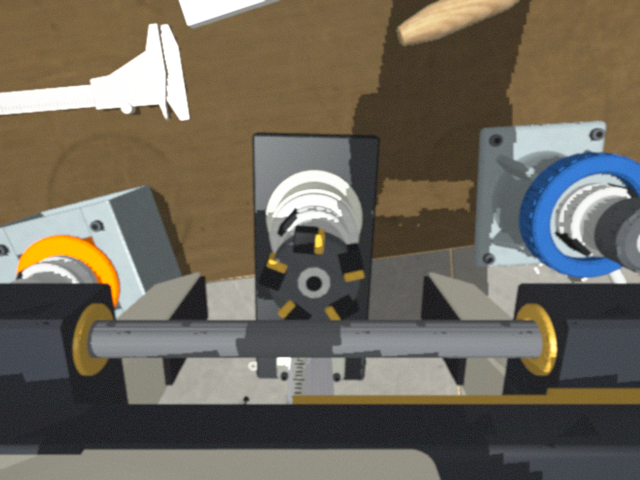

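```bash
python3 m.py w2 314,283,161 266,212,84 362,212,84 314,170,84; python3 - <<'E'
from h import *
import pickle
o=pickle.load(open("pics/w2.pkl","rb"));K,P=pose("wrist",o);print(P[:3,3],(proj(K,P,list(o["tool_pos"][:2])+[161])), o["tcp_rot"])
im=cv2.cvtColor(cv2.imread("pics/w2.png"),6);print(cv2.HoughCircles(cv2.medianBlur(im[220:320,250:380],3),3,1,20,param1=150,param2=20,minRadius=28,maxRadius=60))
E
```

```text
314,283,161 [527.8  -4.8]
266,212,84 [506.  -33.2]
362,212,84 [515.   28.7]
314,170,84 [483.5   1.7]
blue (array([540.9, 174.1]), 45.0) (520, 153, 120, 124)
orange (array([ 530.3, -164.1]), 27.9) (64, 236, 55, 64)
[452.40791759   6.16731308 342.73842289] [315.14263739 275.11692705] [ 1.73163566  1.56675335 -3.12415643]
[[[63.5 51.5 42.7]]]
```

>>> carry_out([
  [3, -1, -30, 0],
  [3, -1, -55, 0],
  [3, -1, -71, 0],
  [3, -1, -71, 0],
  [3, -1, -71, 0],
])

```text
time: 2.67
tool_pos: [529.7, -5.0, 117.9]
tcp_rot: [-1.782, 1.567, -0.355]
contact_force: [-1.0, -0.9, 1.2]
grip_width: 91.0
```

>>> carry_out([
  [0, 0, 0, 0],
  [0, 0, 0, 0],
  [0, 0, 0, 0],
  [0, 0, 0, 0],
  [0, 0, 0, 0],
  [0, 0, 0, 0],
  [0, 0, 0, 0],
  [0, 0, 0, 0],
  [0, 0, 0, 0],
  [0, 0, 0, 0],
], hand=30)

```text
time: 3.5
tool_pos: [529.7, -4.9, 117.9]
tcp_rot: [-1.735, 1.567, -0.308]
contact_force: [0.3, 1.3, 0.3]
grip_width: 44.3
```

```bash
python3 look.py w3
```

```text
3.5 [529.7  -4.9 117.9] [-1.735  1.567 -0.308] 44.25979067791955 [0.3 1.3 0.3]
fix [674. 231.]
pre [311. 255.]
pot [ -4. 320.]
stand [-381.  167.]
```

View pics/w3.png

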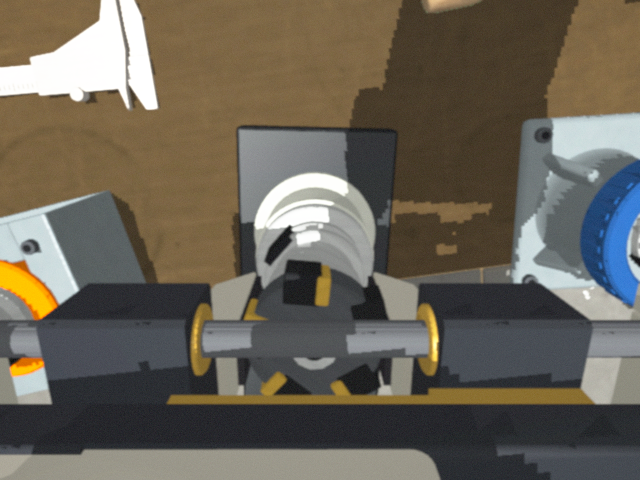

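>>> carry_out([
  [-2, 0, -5, 0],
  [-2, 0, -5, 0],
  [-2, 0, -5, 0],
  [-2, 0, -5, 0],
  [-2, 0, -5, 0],
  [-2, 0, -5, 0],
  [-2, 0, -5, 0],
  [-2, 0, -5, 0],
], hand=30)

```text
time: 4.22
tool_pos: [530.4, -4.9, 116.6]
tcp_rot: [-1.589, 1.559, -0.161]
contact_force: [-1.3, 2.6, 22.9]
grip_width: 44.4
```

>>> carry_out([
  [0, 0, 0, 0],
  [0, 0, 0, 0],
  [0, 0, 0, 0],
  [0, 0, 0, 0],
  [-3, 0, -3, 0],
  [-3, 0, -6, 0],
  [-3, 0, -6, 0],
  [-3, 0, -6, 0],
], hand=70)

```text
time: 4.88
tool_pos: [527.0, -4.9, 110.0]
tcp_rot: [-1.591, 1.56, -0.163]
contact_force: [0.4, 0.1, -0.7]
grip_width: 69.9
```

```bash
python3 look.py w4
```

```text
4.8833 [527.   -4.9 110. ] [-1.591  1.56  -0.163] 69.93744575703295 [ 0.4  0.1 -0.7]
fix [687. 240.]
pre [312. 265.]
pot [-13. 331.]
stand [-406.  174.]
```

View pics/w4.png

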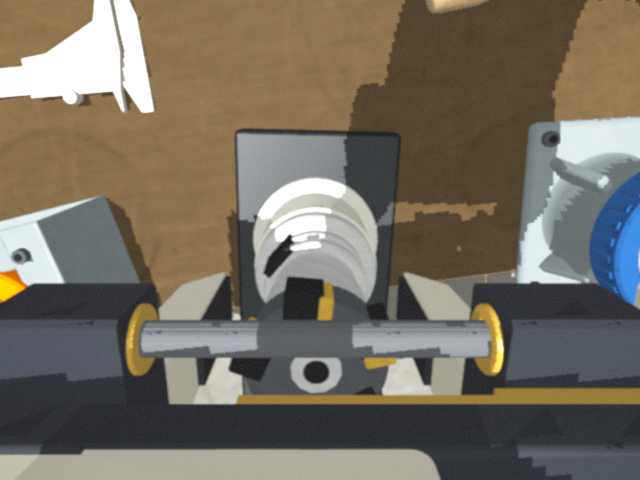

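```bash
python3 m.py w4 316,371,161 254,233,84 377,233,84; python3 m.py w3 316,360,161
```

```text
316,371,161 [527.5  -5. ]
254,233,84 [503.1 -30.5]
377,233,84 [511.3  26.7]
blue (array([532.6, 148.8]), 31.9) (590, 173, 50, 127)
orange (array([ 515.4, -161.5]), 8.7) (0, 271, 26, 29)
316,360,161 [531.9  -5.1]
blue (array([535.4, 154.4]), 36.1) (581, 161, 59, 139)
orange (array([ 518.8, -158.2]), 16.4) (0, 261, 55, 39)
```

>>> carry_out([
  [0, 0, 0, 0],
  [0, 0, 0, 0],
  [0, 0, 0, 0],
  [0, 0, 0, 0],
  [0, 0, 0, 0],
  [0, 0, 0, 0],
  [0, 0, 0, 0],
  [0, 0, 0, 0],
  [0, 0, 0, 0],
  [0, 0, 0, 0],
], hand=30)

```text
time: 5.77
tool_pos: [527.3, -4.8, 110.3]
tcp_rot: [-1.569, 1.56, -0.142]
contact_force: [-0.2, 2.1, 1.3]
grip_width: 44.2
```

>>> carry_out([
  [0, 0, 5, 0],
  [0, 0, 10, 0],
  [0, 0, 20, 0],
  [0, 0, 30, 0],
  [0, 0, 30, 0],
  [0, 0, 30, 0],
  [0, 0, 30, 0],
])

```text
time: 6.35
tool_pos: [527.2, -4.8, 140.4]
tcp_rot: [-1.574, 1.56, -0.146]
contact_force: [-0.2, -2.0, -5.1]
grip_width: 43.9
```

```bash
python3 - <<'E'
from h import *
im=cv2.cvtColor(capture("scene"),4)[170:400,230:470]
cv2.imwrite("pics/s1.png",cv2.resize(im,None,fx=2.5,fy=2.5))
E
```

```text
(no output)
```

View pics/s1.png

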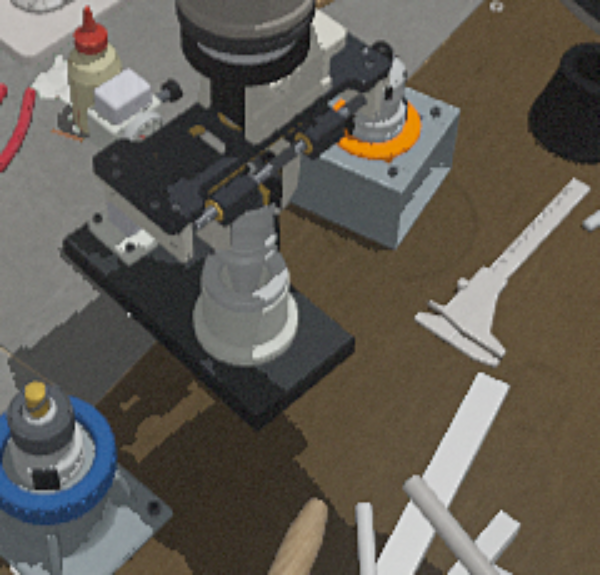

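>>> carry_out([
  [0, 0, 40, 0],
  [0, 0, 80, 0],
  [0, 0, 120, 0],
  [0, 0, 160, 0],
  [-10, -37, 160, 0],
  [-20, -74, 160, 0],
  [-30, -111, 160, 0],
  [-40, -148, 160, 0],
  [-51, -185, 160, 0],
  [-62, -222, 160, 0],
  [-73, -259, 160, 0],
  [-84, -296, 160, 0],
  [-95, -320, 160, 0],
  [-95, -339, 160, 0],
  [-95, -339, 160, 0],
  [-95, -339, 160, 0],
])

```text
time: 7.73
tool_pos: [431.4, -344.4, 299.0]
tcp_rot: [-1.404, 1.562, 0.022]
contact_force: [0.2, 0.3, -5.3]
grip_width: 44.2
```

```bash
python3 look.py w5; python3 - <<'E'
from plant import *
print(get_obs()["joint_positions"].round(2))
E
```

```text
7.7333 [ 431.4 -344.4  299. ] [-1.404  1.562  0.022] 44.177047002390445 [ 0.2  0.3 -5.3]
fix [860. 226.]
pre [676. 239.]
pot [487. 275.]
stand [315. 194.]
[-0.81  0.34  1.32  0.01  1.47 -2.24]
```

View pics/w5.png

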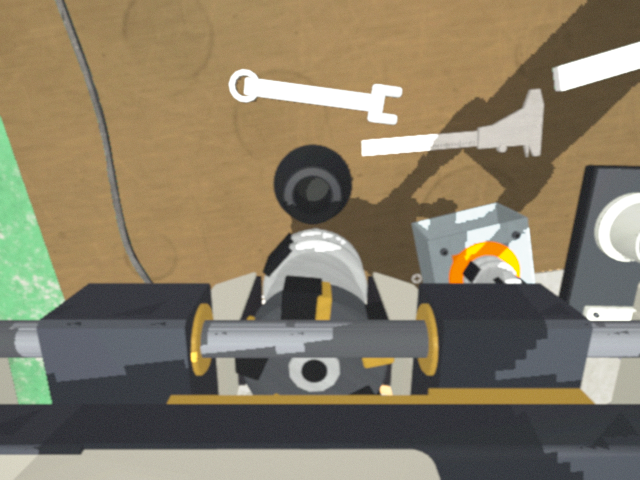

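```bash
python3 m.py w5 315,190,70 313,184,0 275,184,0 352,184,0 313,145,0|grep ,; python3 - <<'E'
from h import *
im=cv2.imread("pics/w5.png");cv2.imwrite("pics/w5c.png",cv2.resize(im[130:235,260:370],None,fx=6,fy=6,interpolation=2))
E
```

```text
315,190,70 [ 428.5 -343. ]
313,184,0 [ 434.2 -345.8]
275,184,0 [ 427.9 -388.3]
352,184,0 [ 440.6 -302.2]
313,145,0 [ 391.4 -339.5]
orange (array([ 526.6, -192.3]), 32.1) (450, 242, 57, 42)
```

View pics/w5c.png

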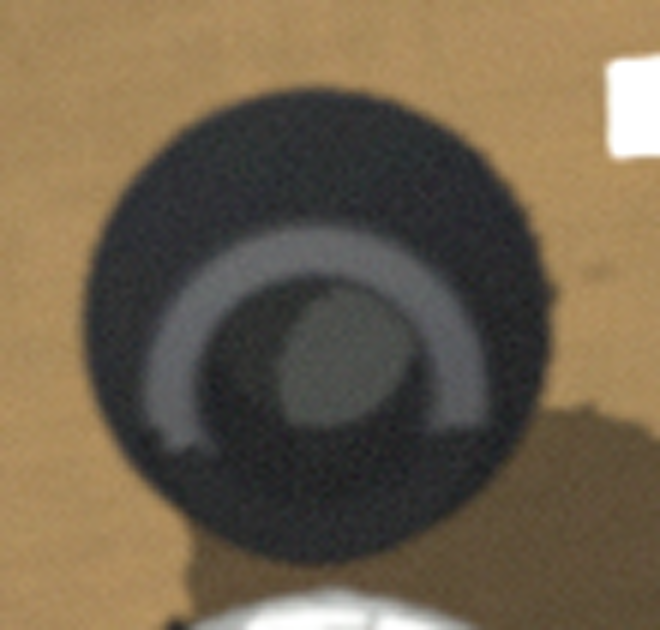

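>>> carry_out([
  [2, -1, -40, 0],
  [2, -1, -80, 0],
  [2, -1, -115, 0],
  [2, -1, -135, 0],
  [2, -1, -150, 0],
  [2, -1, -165, 0],
  [2, -1, -180, 0],
  [2, -1, -190, 0],
  [2, -1, -195, 0],
  [2, -1, -195, 0],
  [2, -1, -195, 0],
])

```text
time: 8.7
tool_pos: [434.1, -344.1, 104.8]
tcp_rot: [-1.414, 1.561, 0.013]
contact_force: [0.4, 0.4, -5.4]
grip_width: 44.2
```

>>> carry_out([
  [0, 0, -4, 0],
  [0, 0, -6, 0],
  [0, 0, -8, 0],
  [0, 0, -9, 0],
  [0, 0, -10, 0],
  [0, 0, -10, 0],
  [0, 0, -10, 0],
])

```text
time: 9.28
tool_pos: [434.5, -344.4, 96.3]
tcp_rot: [-1.536, 1.56, -0.108]
contact_force: [-2.5, 2.4, 6.8]
grip_width: 44.3
```

>>> carry_out([
  [0, 0, 0, 0],
  [0, 0, 0, 0],
  [0, 0, 0, 0],
  [0, 0, 0, 0],
  [0, 0, 0, 0],
  [0, 0, 0, 0],
  [0, 0, 0, 0],
  [0, 0, 0, 0],
  [0, 0, 30, 0],
  [0, 0, 60, 0],
  [0, 0, 100, 0],
  [0, 0, 100, 0],
], hand=80)

```text
time: 10.28
tool_pos: [437.0, -347.0, 203.8]
tcp_rot: [-1.917, 1.548, -0.489]
contact_force: [0.4, -0.7, 0.2]
grip_width: 80.1
```

```bash
python3 look.py w6; python3 - <<'E'
from h import *
a=cv2.cvtColor(capture("scene"),4)[150:300,400:520]
b=cv2.imread("pics/w6.png")
cv2.imwrite("pics/w6c.png",np.hstack([cv2.resize(b,(500,375)),cv2.resize(a,(300,375))]))
E
```

```text
10.2833 [ 437.  -347.   203.8] [-1.917  1.548 -0.489] 80.11514545920969 [ 0.4 -0.7  0.2]
fix [1040.  253.]
pre [799. 270.]
pot [543. 313.]
stand [319. 208.]
```

View pics/w6c.png

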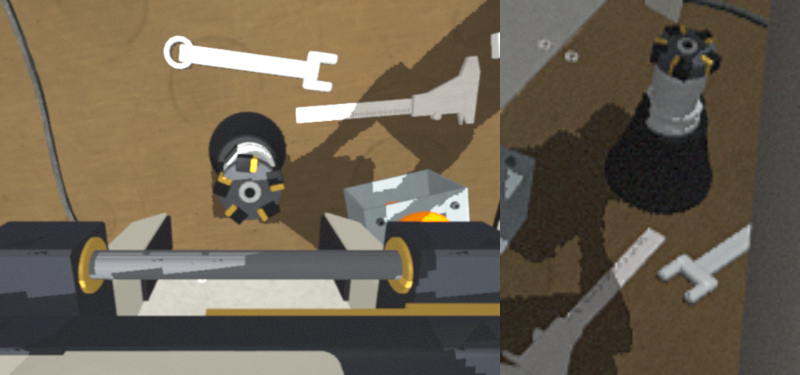

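>>> carry_out([
  [0, 0, 40, 0],
  [0, 0, 80, 0],
  [104, 528, 96, 0],
  [104, 528, 96, 0],
  [104, 528, 96, 0],
  [104, 528, 96, 0],
  [104, 528, 96, 0],
  [104, 528, 96, 0],
  [104, 528, 96, 0],
  [104, 528, 96, 0],
  [104, 528, 96, 0],
  [104, 528, 96, 0],
  [104, 528, 96, 0],
  [104, 528, 96, 0],
  [104, 528, 96, 0],
  [104, 528, 60, 0],
  [104, 528, 20, 0],
  [104, 528, -14, 0],
  [104, 528, -14, 0],
  [104, 528, -14, 0],
])

```text
time: 12.05
tool_pos: [537.8, 182.7, 182.1]
tcp_rot: [-2.011, 1.561, -0.583]
contact_force: [-0.4, -0.1, 1.1]
grip_width: 80.1
```

```bash
python3 m.py w6 320,246,147; python3 look.py w7; python3 - <<'E'
from plant import *
from h import *
o=get_obs();print(Ro.from_euler('xyz',o["tcp_rot"]).as_matrix().round(3))
E
```

```text
320,246,147 [ 434.6 -344.3]
orange (array([ 512.1, -183.2]), 22.9) (513, 271, 61, 13)
12.05 [537.8 182.7 182.1] [-2.011  1.561 -0.583] 80.08997077112508 [-0.4 -0.1  1.1]
fix [315. 231.]
pre [ 31. 249.]
pot [-189.  298.]
stand [-485.  182.]
[[ 0.013 -0.99   0.143]
 [-0.004  0.143  0.99 ]
 [-1.    -0.014 -0.002]]
```

View pics/w7.png

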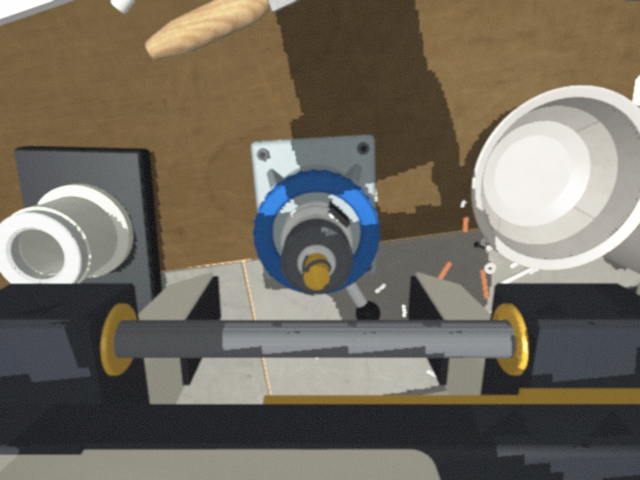

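```bash
python3 m.py w7 316,282,155 46,250,84 41,247,84 90,250,84
```

```text
316,282,155 [543.  182.3]
46,250,84 [525.3   3.8]
41,247,84 [522.8   1.2]
90,250,84 [529.4  32.8]
blue (array([540.3, 182.7]), 42.2) (254, 170, 125, 119)
```

>>> carry_out([
  [4, 0, -35, 0],
  [4, 0, -60, 0],
  [4, 0, -82, 0],
  [4, 0, -82, 0],
  [4, 0, -82, 0],
  [4, 0, -82, 0],
  [4, 0, -82, 0],
])

```text
time: 12.68
tool_pos: [545.1, 183.1, 105.2]
tcp_rot: [-1.615, 1.553, -0.187]
contact_force: [-0.1, -0.2, 0.2]
grip_width: 80.1
```

>>> carry_out([
  [0, 0, 0, 0],
  [0, 0, 0, 0],
  [0, 0, 0, 0],
  [0, 0, 0, 0],
  [0, 0, 0, 0],
  [0, 0, 0, 0],
  [0, 0, 0, 0],
  [0, 0, 0, 0],
  [0, 0, 0, 0],
  [0, 0, 0, 0],
  [0, 0, 0, 0],
  [0, 0, 0, 0],
], hand=30)

```text
time: 13.68
tool_pos: [544.9, 182.9, 105.1]
tcp_rot: [-1.634, 1.553, -0.206]
contact_force: [-0.6, -1.6, 0.3]
grip_width: 39.5
```

```bash
python3 look.py w8
```

```text
13.6833 [544.9 182.9 105.1] [-1.634  1.553 -0.206] 39.48399837001799 [-0.6 -1.6  0.3]
fix [312. 260.]
pre [-85. 287.]
pot [-372.  350.]
stand [-807.  195.]
```

```bash
python3 - <<'E'
from h import *
im=cv2.imread("pics/w8.png");cv2.imwrite("pics/w8c.png",im[150:480,170:470])
E
```

```text
(no output)
```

View pics/w8c.png

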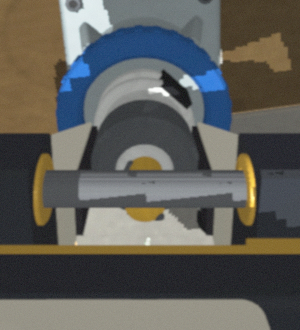

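```bash
python3 m.py w8 316,350,155 316,371,155|grep ,155
```

```text
316,350,155 [538.6 183.9]
316,371,155 [545.8 182.9]
```

>>> carry_out([
  [0, 0, 10, 0],
  [0, 0, 30, 0],
  [0, 0, 70, 0],
  [0, 0, 110, 0],
  [0, 0, 150, 0],
  [0, 0, 180, 0],
  [-7, -40, 190, 0],
  [-14, -80, 190, 0],
  [-14, -120, 190, 0],
  [-14, -160, 190, 0],
  [-14, -188, 190, 0],
  [-14, -188, 190, 0],
  [-14, -188, 190, 0],
  [-14, -188, 160, 0],
  [-14, -188, 130, 0],
  [-14, -188, 105, 0],
  [-14, -188, 90, 0],
  [-14, -188, 90, 0],
  [-14, -188, 90, 0],
])

```text
time: 15.32
tool_pos: [530.8, -3.8, 195.0]
tcp_rot: [-1.609, 1.554, -0.18]
contact_force: [-0.1, -0.5, -2.7]
grip_width: 39.2
```

```bash
python3 look.py w9; python3 - <<'E'
from h import *
im=cv2.imread("pics/w9.png");print(Ro.from_euler('xyz',get_obs()["tcp_rot"]).as_matrix()[:,0].round(3));s=cv2.cvtColor(capture("scene"),4)[200:390,210:400]
cv2.imwrite("pics/w9c.png",np.hstack([cv2.resize(im[120:420,170:470],(380,380)),cv2.resize(s,(380,380))]))
E
```

```text
15.3167 [530.8  -3.8 195. ] [-1.609  1.554 -0.18 ] 39.20984972182587 [-0.1 -0.5 -2.7]
fix [579. 198.]
pre [310. 214.]
pot [ 74. 265.]
stand [-200.  149.]
[ 0.019 -0.003 -1.   ]
```

View pics/w9c.png

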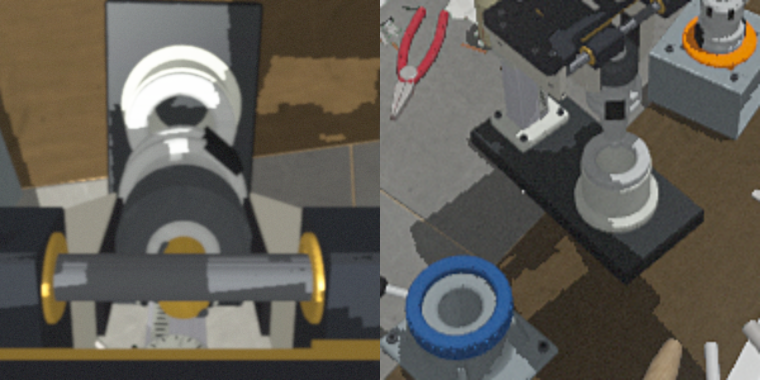

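```bash
python3 - <<'E'
from h import *
K,P=pose("scene")
print("spindle",cast(K,P,(328,278.5),84),"fix rim",cast(K,P,(249.5,354),72))
o=get_obs();K,P=pose("wrist",o);f=300/380
print("bore in wrist",cast(K,P,(170+182*f,120+112*f),84), "drilltip",cast(K,P,(170+183*f,120+292*f),155+90), "ring edges",[cast(K,P,(170+x*f,120+y*f),84).round(1) for x,y in((127,95),(242,95))])
E
```

```text
spindle [526.85946099  -2.26326539] fix rim [541.47306702 186.03871716]
bore in wrist [521.25249267  -3.69299122] drilltip [526.46050753  -4.03952083] ring edges [array([507.9, -31.3]), array([516.6,  29.2])]
```

>>> carry_out([
  [-2, -1, -15, 0],
  [-2, -1, -30, 0],
  [-2, -1, -45, 0],
  [-2, -1, -60, 0],
  [-2, -1, -70, 0],
  [-2, -1, -70, 0],
  [-2, -1, -70, 0],
])

```text
time: 16.0
tool_pos: [530.4, -5.3, 127.4]
tcp_rot: [-1.609, 1.549, -0.18]
contact_force: [0.2, 0.3, -3.5]
grip_width: 39.3
```

>>> carry_out([
  [0, 0, -4, 0],
  [0, 0, -7, 0],
  [0, 0, -10, 0],
  [0, 0, -12, 0],
  [0, 0, -12, 0],
  [0, 0, -12, 0],
])

```text
time: 16.5
tool_pos: [531.1, -5.5, 117.0]
tcp_rot: [-1.609, 1.547, -0.18]
contact_force: [-2.5, -0.6, 8.2]
grip_width: 39.4
```

>>> carry_out([
  [0, 0, 0, 0],
  [0, 0, 0, 0],
  [0, 0, 0, 0],
  [0, 0, 0, 0],
  [0, 0, 0, 0],
  [0, 0, 0, 0],
  [0, 0, 0, 0],
  [0, 0, 0, 0],
  [0, 0, 30, 0],
  [0, 0, 60, 0],
  [0, 0, 100, 0],
  [0, -40, 110, 0],
  [0, -80, 110, 0],
  [2, -120, 110, 0],
  [4, -150, 110, 0],
  [4, -177, 85, 0],
  [4, -177, 68, 0],
  [4, -177, 68, 0],
  [4, -177, 68, 0],
], hand=80)

```text
time: 18.08
tool_pos: [534.5, -182.3, 184.4]
tcp_rot: [-1.563, 1.549, -0.135]
contact_force: [0.1, 0.6, -0.4]
grip_width: 80.3
```

```bash
python3 look.py w10
```

```text
18.0833 [ 534.5 -182.3  184.4] [-1.563  1.549 -0.135] 80.31751927452446 [ 0.1  0.6 -0.4]
fix [867. 156.]
pre [588. 173.]
pot [315. 231.]
stand [ 39. 104.]
```

View pics/w10.png

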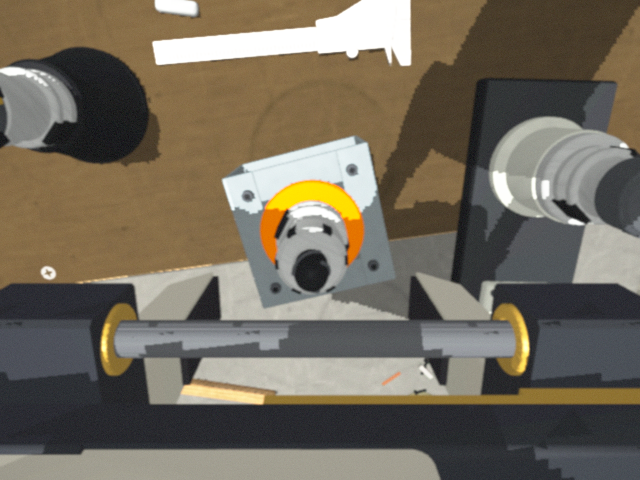

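```bash
python3 m.py w10 311,270,153
```

```text
311,270,153 [ 535.2 -184.4]
orange (array([ 538.6, -208.9]), 19.9) (261, 208, 27, 55)
```

>>> carry_out([
  [0, -2, -35, 0],
  [0, -2, -60, 0],
  [0, -2, -84, 0],
  [0, -2, -84, 0],
  [0, -2, -84, 0],
  [0, -2, -84, 0],
  [0, -2, -84, 0],
])

```text
time: 18.72
tool_pos: [536.7, -184.3, 104.0]
tcp_rot: [-1.642, 1.543, -0.213]
contact_force: [-0.1, 0.7, 0.1]
grip_width: 80.2
```

>>> carry_out([
  [0, 0, 0, 0],
  [0, 0, 0, 0],
  [0, 0, 0, 0],
  [0, 0, 0, 0],
  [0, 0, 0, 0],
  [0, 0, 0, 0],
  [0, 0, 0, 0],
  [0, 0, 0, 0],
  [0, 0, 0, 0],
  [0, 0, 0, 0],
  [0, 0, 0, 0],
  [0, 0, 0, 0],
], hand=30)

```text
time: 19.72
tool_pos: [536.6, -184.3, 103.9]
tcp_rot: [-1.64, 1.543, -0.21]
contact_force: [0.2, 0.8, -0.2]
grip_width: 39.4
```

>>> carry_out([
  [0, 0, 10, 0],
  [0, 0, 30, 0],
  [0, 0, 70, 0],
  [0, 0, 110, 0],
  [0, 0, 150, 0],
  [0, 0, 190, 0],
  [0, 36, 195, 0],
  [0, 72, 195, 0],
  [0, 108, 195, 0],
  [0, 144, 195, 0],
  [0, 180, 195, 0],
  [0, 216, 195, 0],
  [0, 252, 195, 0],
  [2, 288, 195, 0],
  [4, 324, 195, 0],
  [4, 366, 195, 0],
  [4, 366, 195, 0],
  [4, 366, 170, 0],
  [4, 366, 150, 0],
  [4, 366, 150, 0],
])

```text
time: 21.38
tool_pos: [537.8, 181.4, 249.4]
tcp_rot: [-1.845, 1.552, -0.414]
contact_force: [-2.0, 0.2, -6.1]
grip_width: 39.3
```

>>> carry_out([
  [1, 1, -35, 0],
  [1, 1, -70, 0],
  [1, 1, -85, 0],
  [1, 1, -85, 0],
  [1, 1, -85, 0],
])

```text
time: 21.8
tool_pos: [539.1, 182.1, 165.0]
tcp_rot: [-1.865, 1.552, -0.435]
contact_force: [0.9, -0.2, -3.9]
grip_width: 39.4
```

```bash
python3 look.py w11; python3 - <<'E'
from h import *
im=cv2.imread("pics/w11.png");s=cv2.cvtColor(capture("scene"),4)[280:400,190:310]
cv2.imwrite("pics/w11c.png",np.hstack([cv2.resize(im[120:420,170:470],(380,380)),cv2.resize(s,(380,380))]))
E
```

```text
21.8 [539.1 182.1 165. ] [-1.865  1.552 -0.435] 39.37558562180386 [ 0.9 -0.2 -3.9]
fix [316. 235.]
pre [ 13. 254.]
pot [-219.  305.]
stand [-537.  181.]
```

View pics/w11c.png

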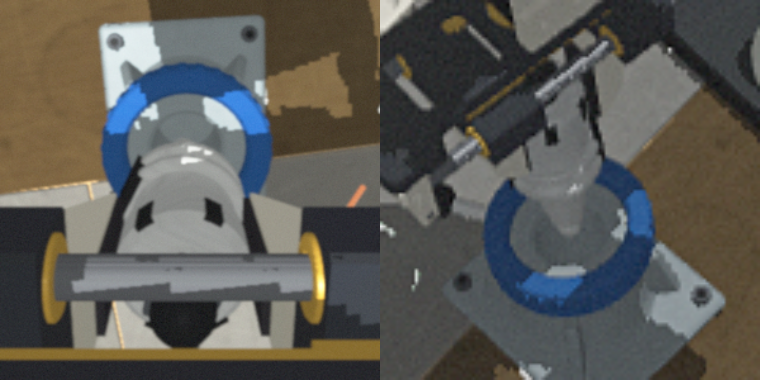

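>>> carry_out([
  [1, 0, -15, 0],
  [1, 0, -30, 0],
  [1, 0, -42, 0],
  [1, 0, -52, 0],
  [1, 0, -52, 0],
  [1, 0, -52, 0],
])

```text
time: 22.4
tool_pos: [541.8, 182.6, 115.7]
tcp_rot: [-1.723, 1.547, -0.293]
contact_force: [-0.6, -0.1, -4.6]
grip_width: 39.3
```

>>> carry_out([
  [-1, 0, -5, 0],
  [-1, 0, -9, 0],
  [-1, 0, -12, 0],
  [-1, 0, -15, 0],
  [-1, 0, -15, 0],
  [-1, 0, -15, 0],
  [-1, 0, -15, 0],
])

```text
time: 22.98
tool_pos: [540.9, 182.6, 101.9]
tcp_rot: [-1.705, 1.546, -0.275]
contact_force: [-3.9, -0.9, 6.4]
grip_width: 39.3
```

>>> carry_out([
  [0, 0, 0, 0],
  [0, 0, 0, 0],
  [0, 0, 0, 0],
  [0, 0, 0, 0],
  [0, 0, 0, 0],
  [0, 0, 0, 0],
  [0, 0, 0, 0],
  [0, 0, 0, 0],
  [0, 0, 30, 0],
  [0, 0, 60, 0],
  [0, 0, 100, 0],
  [0, 0, 140, 0],
  [0, 0, 160, 0],
  [0, 0, 160, 0],
], hand=80)

```text
time: 24.15
tool_pos: [543.1, 183.2, 267.8]
tcp_rot: [-1.563, 1.537, -0.133]
contact_force: [-0.1, 0.3, 0.2]
grip_width: 79.8
```

>>> carry_out([
  [-106, -526, 0, 0],
  [-106, -526, 0, 0],
  [-106, -526, 0, 0],
  [-106, -526, 0, 0],
  [-106, -526, 0, 0],
  [-106, -526, 0, 0],
  [-106, -526, 0, 0],
  [-106, -526, 0, 0],
  [-106, -526, 0, 0],
  [-106, -526, 0, 0],
  [-106, -526, 0, 0],
  [-106, -526, 0, 0],
  [-106, -526, 0, 0],
  [-106, -526, 0, 0],
  [-106, -526, -30, 0],
  [-106, -526, -60, 0],
  [-106, -526, -85, 0],
  [-106, -526, -85, 0],
  [-106, -526, -85, 0],
])

```text
time: 25.73
tool_pos: [436.6, -341.9, 181.7]
tcp_rot: [-1.488, 1.539, -0.058]
contact_force: [0.9, 0.5, 0.9]
grip_width: 79.8
```

```bash
python3 look.py w12; python3 - <<'E'
from h import *
im=cv2.imread("pics/w12.png");s=cv2.cvtColor(capture("scene"),4)[190:390,200:430]
cv2.imwrite("pics/w12c.png",np.hstack([cv2.resize(im[120:420,170:470],(380,380)),cv2.resize(s,(420,380))]))
E
```

```text
25.7333 [ 436.6 -341.9  181.7] [-1.488  1.539 -0.058] 79.8225114721328 [0.9 0.5 0.9]
fix [1070.  263.]
pre [820. 281.]
pot [548. 327.]
stand [310. 216.]
```

>>> carry_out([
  [-5, -2, -35, 0],
  [-5, -2, -60, 0],
  [-5, -2, -86, 0],
  [-5, -2, -86, 0],
  [-5, -2, -86, 0],
  [-5, -2, -86, 0],
  [-5, -2, -86, 0],
])

```text
time: 26.42
tool_pos: [434.0, -346.3, 100.7]
tcp_rot: [-1.669, 1.531, -0.238]
contact_force: [-1.1, -0.6, -0.1]
grip_width: 80.1
```

>>> carry_out([
  [0, 2, -4, 0],
  [0, 2, -4, 0],
  [0, 2, -4, 0],
  [0, 2, -4, 0],
])

```text
time: 26.75
tool_pos: [434.2, -344.4, 97.2]
tcp_rot: [-1.679, 1.531, -0.248]
contact_force: [-0.1, -0.3, 0.2]
grip_width: 80.2
```

>>> carry_out([
  [0, 0, 0, 0],
  [0, 0, 0, 0],
  [0, 0, 0, 0],
  [0, 0, 0, 0],
  [0, 0, 0, 0],
  [0, 0, 0, 0],
  [0, 0, 0, 0],
  [0, 0, 0, 0],
  [0, 0, 0, 0],
  [0, 0, 0, 0],
  [0, 0, 0, 0],
  [0, 0, 0, 0],
], hand=30)

```text
time: 27.75
tool_pos: [434.2, -344.2, 97.1]
tcp_rot: [-1.673, 1.531, -0.242]
contact_force: [-0.3, 1.2, -0.6]
grip_width: 44.1
```

>>> carry_out([
  [0, 0, 10, 0],
  [0, 0, 30, 0],
  [0, 0, 70, 0],
  [0, 0, 110, 0],
  [0, 0, 150, 0],
  [0, 0, 170, 0],
  [20, 31, 170, 0],
  [40, 62, 170, 0],
  [60, 93, 170, 0],
  [80, 124, 170, 0],
  [102, 160, 170, 0],
  [102, 160, 170, 0],
  [102, 160, 170, 0],
  [102, 160, 140, 0],
  [102, 160, 110, 0],
  [102, 160, 80, 0],
  [102, 160, 75, 0],
  [102, 160, 75, 0],
  [102, 160, 75, 0],
])

```text
time: 29.33
tool_pos: [536.5, -185.4, 173.4]
tcp_rot: [-1.687, 1.53, -0.257]
contact_force: [0.6, -0.7, -4.0]
grip_width: 44.4
```

```bash
python3 look.py w13; python3 m.py w13; python3 - <<'E'
from h import *
import pickle
o=pickle.load(open("pics/w13.pkl","rb"));print(Ro.from_euler('xyz',o["tcp_rot"]).as_matrix()[:,0].round(3))
im=cv2.imread("pics/w13.png");K,P=pose("wrist",o)
h=cv2.cvtColor(im,cv2.COLOR_BGR2HSV);m=cv2.inRange(h,(8,190,120),(22,255,255));m[300:]=0
ys,xs=np.nonzero(m);q=np.array([cast(K,P,p,74) for p in zip(xs,ys)])
i=abs(q[:,0]-q[:,0].mean())<999;print(len(q),q.min(0),q.max(0))
for y in range(ys.min(),ys.max()+1,8):print(y,xs[ys==y].min(),xs[ys==y].max())
E
```

```text
29.3333 [ 536.5 -185.4  173.4] [-1.687  1.53  -0.257] 44.37711658394959 [ 0.6 -0.7 -4. ]
fix [904. 153.]
pre [608. 170.]
pot [320. 229.]
stand [31. 95.]
orange (array([ 542.4, -164.7]), 20.3) (326, 204, 45, 53)
[ 0.04  -0.01  -0.999]
2395 [ 503.91022094 -220.10220149] [ 561.59382616 -149.99126061]
177 309 324
185 344 347
193 355 355
201 271 361
209 267 366
217 265 368
225 264 370
233 264 369
241 265 368
249 268 365
```

>>> carry_out([
  [0, 0, -15, 0],
  [0, 0, -30, 0],
  [0, 0, -45, 0],
  [0, 0, -60, 0],
  [0, 0, -62, 0],
  [0, 0, -62, 0],
  [0, 0, -62, 0],
])

```text
time: 29.97
tool_pos: [538.1, -186.1, 114.1]
tcp_rot: [-1.71, 1.525, -0.28]
contact_force: [0.2, 0.3, -4.6]
grip_width: 44.0
```

>>> carry_out([
  [0, 1, -4, 0],
  [0, 1, -8, 0],
  [0, 1, -11, 0],
  [0, 1, -14, 0],
  [0, 1, -14, 0],
  [0, 1, -14, 0],
  [0, 1, -14, 0],
])

```text
time: 30.55
tool_pos: [538.8, -185.2, 101.2]
tcp_rot: [-1.713, 1.522, -0.283]
contact_force: [-1.6, 0.8, 6.1]
grip_width: 44.0
```

Seated, as predicted (101.1 expected). Next I release and retreat clear.

>>> carry_out([
  [0, 0, 0, 0],
  [0, 0, 0, 0],
  [0, 0, 0, 0],
  [0, 0, 0, 0],
  [0, 0, 0, 0],
  [0, 0, 0, 0],
  [0, 0, 0, 0],
  [0, 0, 0, 0],
  [0, 0, 30, 0],
  [0, 0, 60, 0],
  [0, 0, 100, 0],
  [0, 0, 140, 0],
  [0, 0, 180, 0],
  [0, 0, 180, 0],
], hand=80)

```text
time: 31.72
tool_pos: [541.6, -186.6, 290.2]
tcp_rot: [-1.758, 1.507, -0.328]
contact_force: [-0.1, 0.0, 0.4]
grip_width: 80.0
```

>>> carry_out([
  [-130, -200, 0, 0],
  [-130, -200, 0, 0],
  [-130, -200, 0, 0],
  [-130, -200, 0, 0],
  [-130, -200, 0, 0],
  [-130, -200, 0, 0],
  [-130, -200, 0, 0],
  [-130, -200, 0, 0],
  [-130, -200, 0, 0],
  [-130, -200, 0, 0],
])

```text
time: 32.55
tool_pos: [412.3, -385.5, 290.1]
tcp_rot: [-1.75, 1.507, -0.319]
contact_force: [-0.3, 0.6, -0.2]
grip_width: 80.1
```

```bash
python3 - <<'E'
from h import *
tools=dict(drill=((527,-4.7),131,36),mill=((538,-185),121,30),ball=((541,182.4),119,35))
for n in("top","scene"):
    im=cv2.cvtColor(capture(n),4);cv2.imwrite(f"pics/{n}9.png",im);K,P=pose(n);h=cv2.cvtColor(im,cv2.COLOR_BGR2HSV)
    for t,(xy,z,up) in tools.items():
        c=proj(K,P,[*xy,z+up]);x,y=c.astype(int);w=h[y-14:y+15,x-14:x+15]
        m=cv2.inRange(w,(15,110,90),(35,255,255)) if t!="ball" else cv2.inRange(w,(0,0,0),(180,255,55))
        cs,_=cv2.findContours(m,0,1);out=[]
        for k in sorted(cs,key=cv2.contourArea)[::-1][:6]:
            (u,v),_=cv2.minEnclosingCircle(k);out.append((cast(K,P,(u+x-14,v+y-14),z+up).round(0).tolist(),cv2.contourArea(k)))
        print(n,t,c.round(),out)
    a=cv2.imread(f"pics/{n}0.png");d=cv2.absdiff(a,im).max(2)
    for b,p in dict(oil=(749,-108,60),cal=(433,-190,10),brush=(680,-270,15)).items():
        x,y=proj(K,P,p).astype(int);print(b,(x,y),(d[y-18:y+18,x-25:x+25]>60).sum())
o=get_obs();print(o["time"],o["tool_pos"].round(),o["contact_force"].round(1),o["dq"].round(3))
E
```

```text
top drill [260. 273.] [([528.0, -5.0], 17.5)]
top mill [344. 261.] [([519.0, -198.0], 39.0), ([540.0, -162.0], 13.5), ([517.0, -156.0], 10.0), ([519.0, -179.0], 6.5), ([556.0, -176.0], 3.5), ([551.0, -198.0], 3.5)]
top ball [171. 275.] [([541.0, 179.0], 24.5)]
oil (np.int64(300), np.int64(184)) 0
cal (np.int64(347), np.int64(316)) 292
brush (np.int64(369), np.int64(211)) 0
scene drill [328. 247.] [([526.0, 2.0], 40.0), ([517.0, 9.0], 11.5)]
scene mill [383. 190.] [([518.0, -173.0], 9.0), ([557.0, -176.0], 7.0), ([536.0, -159.0], 5.5), ([528.0, -199.0], 5.0), ([551.0, -199.0], 3.0), ([506.0, -182.0], 0.0)]
scene ball [245. 325.] [([537.0, 189.0], 113.5), ([513.0, 186.0], 1.5), ([549.0, 202.0], 0.0)]
oil (np.int64(272), np.int64(199)) 0
cal (np.int64(425), np.int64(262)) 115
brush (np.int64(346), np.int64(185)) 23
32.65 [ 412. -385.  290.] [-0.1 -0.5 -0.2] [-0.001 -0.001 -0.003 -0.002  0.002 -0.002]
```

```bash
python3 - <<'E'
from h import *
for n,bs in dict(top=dict(cal=(300,315,395,350),brush=(355,190,438,218),oil=(285,165,315,197)),scene=dict(cal=(393,240,470,318),brush=(320,145,395,190))).items():
    a=cv2.imread(f"pics/{n}0.png");b=cv2.imread(f"pics/{n}9.png")
    for k,(x0,y0,x1,y1) in bs.items():
        r=cv2.matchTemplate(b[y0-12:y1+12,x0-12:x1+12],a[y0:y1,x0:x1],cv2.TM_CCOEFF_NORMED);_,v,_,l=cv2.minMaxLoc(r);print(n,k,"shift",l[0]-12,l[1]-12,round(v,3))
close_job()
E
```

```text
top cal shift 0 0 0.821
top brush shift 0 0 0.991
top oil shift 0 0 0.999
scene cal shift 0 0 0.805
scene brush shift 0 0 0.707
the job is handed in; nothing more can be done
```

I moved all three tools to their next station and handed the job in at about 33 s of the 102 s allowed. I parked the face mill on the black stand, moved the drill from fixture to presetter and the ball-nose from pot to fixture. Then I moved the face mill from the stand into the orange pot.

**Seating:** each holder stopped within 0.1 mm of the height worked out from its previous seat, with a light upward push of 6–8 N. They were then released, and the arm ended well clear with no contact force.

**Positions:**

| Tool | Final check | Result |
|---|---|---|
| Drill | Top view | Tip within about 1 mm of the presetter axis |
| Ball-nose | Top view | Tip within about 3.5 mm of the fixture axis |
| Face mill | Scene view, after allowing for that camera's offset of 3–4 mm | Ring of cutting tips within about 1 mm of the pot axis |

The scene view read the drill and ball-nose tips about 7 mm towards +y, more than that offset explains. I trusted the top view and the matching seat heights for those two.

**Bystanders:** image matching showed no shift for the oil bottle, caliper or brush. The matches were weaker (0.71–0.82) for the caliper in both views and the brush in the scene view, probably because of the arm and its shadow.

**Not fully confirmed:**
- I had used up the picture limit before the final placing, so the end state was checked by numbers only and not seen.
- I did not measure the holders' final uprightness directly.
- The wrist tilt drifted to roughly 3–4 degrees by the end.
- The face mill was gripped at 44 mm, probably on its disc and not on the 40 mm collar. It held and seated normally.

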